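Post the tongue scraper into its steriliser and screw it shut

ROBOT

A 7-joint arm with a two-finger parallel gripper is mounted at the origin on the work surface. World frame = base frame: x ahead of the robot, y to its left, z up, the work surface at z = 0. Lengths are in m, angles in rad, forces in N, time in s.
With the tool pointing down it reaches from about 0.4 to 0.875 m from the base axis. Payload 19.3 kg.
Tool frame: the origin (TCP) lies midway between the tips of the shut fingers; the grasp point (between the pads) lies 19 mm behind it; z points along the fingers, y is the line along which they close (so a half turn about z gives the same grasp; the last joint's range is limited). The gripper opens to 85 mm and grips with 20 to 120 N. Pads are 22 mm wide; open, the fingers measure 114 mm over their backs; the gripper's body (76 mm by 85 mm) begins 54 mm behind the grasp point. The pads swing forward as they close: fully open they stand 13 mm farther back than shut.
Start: joints at [-1.333, 0.521, -0.036, 1.599, 0.021, 1.021, -0.113], TCP at [0.189, 0.596, 0.209] pointing down, gripper open.
Joint ranges: [-2.91, 2.91], [-0.3, 2.13], [-1.5, 1.42], [0.17, 2.43], [-1.26, 4.41], [0.16, 1.93], [-2.52, 2.52]. Speed limits (rad/s): [1.89, 1.89, 2.39, 2.39, 3.01, 3.01, 3.01].

INTERFACE

Orientations are given as [roll, pitch, yaw] about the fixed x, y, z axes, in that order (R = Rz(yaw) Ry(pitch) Rx(roll)).
In Python, from workcell import * gives the robot as it stands. The module is installed in compiled form; this text tells all that it offers.
- The arm moves only by the tool play_rows, never from a script. Its argument "deltas" is a list of rows, each a list of 7 numbers: the shift along the tool's x, y, z in units of 500 mm (1.0 is 500 mm), then the turn, a rotation vector about the tool's x, y, z in units of 120 degrees (1.0 is 120 degrees), then the closure, from 0 (fully open) to 1 (shut). A call has 1 to 10 rows; each row is the pose to reach, as a shift and turn from the pose commanded when the call began, along the tool's axes at that moment; what a row does not reach only later rows make up. A row lasts 1/10 s, in which the tool goes at most 50 mm and 8.59 degrees, less where a joint would pass 70% of its speed; a pose out of reach is approached as far as the arm can. A call with a number of a shift or a turn outside -1 to 1 is refused whole. A call with a gripper value outside its range is refused whole. The fingers move at their own pace and stop on an object; "newtons" is the grip in N (left out, the last holds). Time passes only in rows, so rows that repeat a pose let the fingers close. It gives the time, the measured TCP pose, the force, the opening and the grip force at its end, in the units of the state.
- observe(): the state, without advancing time (a new reading comes with each control period).
- grab_frame(name): name is "scene" or "top"; returns the picture (480x640x3 uint8, red, green, blue); there is no depth.
- get_calibration(name): a dict with "fovy" (degrees; the focal length in pixels is half the picture's height over the tangent of half this angle, whatever the lens; pixels are square), "cx", "cy" (the principal point, pixels), "k1" (the pictures are not rectified: a ray, as slopes to the right and down, at radius r is drawn at 1 + k1 r^2 times it, then the intrinsics apply), "xyz" and "rotation" of the camera in the world. Camera axes: x right, y down, z forward; pixel columns grow to the right and rows downward; lengths in m; the calibration is good to about 2 mm. A picture is of the moment at which its call begins. get_calibration takes no time and is no camera call.
- job_done(): hands the job in; it is judged then, once.
The state is a dict: "clock": time; "qpos": joint angles; "qd": joint speeds; "joint_efforts": joint torques, N m; "position": TCP position; "tool_rot": TCP orientation; "force": force on the tool from outside, world axes, zero at the start; "moment": the same for the moment, N m; "grip_width": finger opening in m; "finger_force": force on a finger pad.
Only numpy, scipy, OpenCV 4.12 (cv2) and the standard library are available. Lean on these libraries where they do the work, as an engineer would, in place of code of your own. Each camera call takes 0.05 s, during which the arm holds its last target. There are 200 camera calls.

TASK

Put the steel tongue scraper into the white steriliser: push it through the narrow slot, round head first, until its square tail is flush with the slot's face. Only then turn the screw-knob on top of the steriliser clockwise until it stops, and let go. Leave the other things on the counter where they are.

Things in the scene. Friction and masses are not known exactly. Their poses are not given: they have to be found in the camera images.
- scraper_mid (a point): Centre, half-way up, of the loose flat steel tongue scraper, a hollow bar 120 mm long, 34 mm wide, 9 mm thick, 56 to 112 g, lying flat on the counter. x points along it from the square tail to the round head (a half disc of 17 mm radius, cross ribs on top), z up. The head starts pointing roughly away from the robot.
- scraper_tail (a point): Centre of the scraper's square tail end, 60 mm behind scraper_mid, half-way up; same axes as scraper_mid.
- slot_mouth (a point): Centre of the slot's opening in the upright front face of the steriliser. x points level into the slot, z up. The slot is 39 mm wide and 14 mm high (8 to 22 mm above the counter; this point at 15 mm) and runs straight in at that size for 133 mm to a back wall, so the whole scraper fits inside.
- knob_grip (a point): Middle of the grip bar of the screw-knob on top of the steriliser, 107.5 mm behind the front face along the slot's x, 78 mm above the counter when up. The bar is 56 mm long (along this x), 14 mm wide, 28 mm high, on a disc of 26 mm radius whose top is 14 mm below this point. z up; the turning axis passes through it. At joint 0 the bar is in line with the slot.
- screw_knob (a joint): Angle of the screw-knob in rad: 0 loose, growing clockwise seen from above, hard stop at 1.35. It starts between 0 and 0.25. It is a coarse screw: it sinks 3 mm for each rad (4 mm in all), turns with about 0.04 N m of friction and stays where it is left. The whole turn can be made in one grasp.
- steriliser: White flat box 145 mm deep, 110 mm wide, 48 mm high, stuck to the counter; origin under its centre, x from its front to its back. The front face, nearest the robot, is plain but for the slot in its middle; at that end a steel bar lies across the top, with a clear window behind it, and the screw-knob is towards the back.
- brush_cover: Bystander: purple plastic toothbrush cover 145 mm long, 26 mm wide, 20 mm high, lying between the scraper and the steriliser; origin under its middle, x along it.
- swab_case: Bystander: white plastic swab case with sliding lid, 110 x 70 x 30 mm; origin under its centre.
- tumbler: Bystander: white ceramic tumbler, 72 mm across, 100 mm high; origin under its centre.
- hairbrush: Bystander: wooden hairbrush 220 mm long, 55 mm wide, 28 mm high; origin under it near the middle.
- scraper: The same scraper; origin under its centre, 4.5 mm below scraper_mid, same axes.
There are look-alikes about, which are no part of the job. Of the things shaped like the scraper, the bare steel one is meant.

How it is judged:
On the way:
1. the scraper is flush in the slot, head first, while the knob is still loose (x of scraper_tail in the frame of slot_mouth above -0.004 m and x of scraper_mid in the frame of slot_mouth between 0.05 and 0.08 m and y of scraper_tail in the frame of slot_mouth between -0.006 and 0.006 m and z of scraper_tail in the frame of slot_mouth between -0.008 and 0.006 m and value of joint screw_knob below 0.6 rad), for 0.2 s.
At the end, for the whole second after the job is handed in: The scraper lies at rest in the slot, round head innermost, its tail standing out of the slot's face by no more than 4 mm; the screw-knob is turned clockwise past 1.2 rad (stop at 1.35) (x of scraper_tail in the frame of slot_mouth above -0.004 m and x of scraper_mid in the frame of slot_mouth between 0.05 and 0.08 m and y of scraper_tail in the frame of slot_mouth between -0.006 and 0.006 m and z of scraper_tail in the frame of slot_mouth between -0.008 and 0.006 m and value of joint screw_knob above 1.2 rad and linear speed of scraper below 0.02 m/s); the robot touches nothing.
It fails at once if a bystander (cover, swab case, tumbler or hairbrush) is moved more than 30 mm (distance of any of brush_cover, swab_case, tumbler, hairbrush from where it was at the start of the episode above 0.03 m).
It also fails if it takes over 72 s, if anything falls off the work surface, if the arm or the gripper's body presses on something with over 40 N, if the wrist force passes 120 N, or if a joint passes its speed limit or range.

## Working session

There is one attempt and no reset: what is moved stays moved. The work goes in short steps, Python scripts to look and compute and a tool call to move; the robot and the scene stay as the last step left them, time stands still between calls to the robot, and variables do not carry over. Pictures are saved under pics/ and viewed, at most 10 in all, crops included, and the job is handed in when it is done.

Besides the shell and the picture viewer there is one more tool, called after ">>>" by a JSON object that holds its "method" and its "body". play_rows: Moves the arm, as the interface text tells. Its arguments: {"type":"object","properties":{"deltas":{"type":"array"},"newtons":{"type":"number"}},"required":["deltas"]}

```bash
mkdir -p pics; python3 - <<'E'
from workcell import *
import cv2
s=observe();print(s['clock'],s['position'],s['tool_rot'],s['grip_width'])
for n in('scene','top'):
    f=grab_frame(n);cv2.imwrite(f'pics/{n}0.png',f[:,:,::-1]);print(n,get_calibration(n))
E
```

```text
0.0 [0.18931244 0.59526281 0.20813377] [-3.14047964e+00  1.06435225e-04  2.83373741e+00] 0.0851550216932354
scene {'fovy': 49.31913350104629, 'cx': 318.08637762606304, 'cy': 239.56223671668002, 'k1': 0.04226166314997929, 'xyz': array([0.93374412, 0.74102493, 1.04738446]), 'rotation': array([-2.40592349e+00,  2.27204505e-03,  2.63872867e+00])}
top {'fovy': 46.67665278841177, 'cx': 323.50738604699103, 'cy': 238.75234625129036, 'k1': 0.02146089493051159, 'xyz': array([ 0.27871254, -0.04193893,  1.25262221]), 'rotation': array([-2.93250502e+00, -1.60256966e-03, -1.59478355e+00])}
```

View pics/scene0.png

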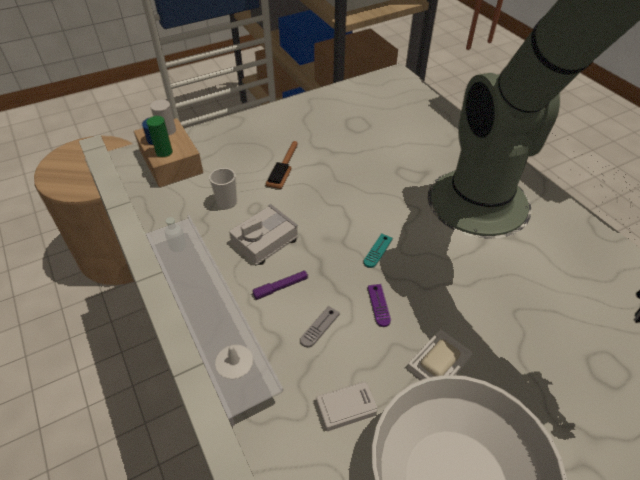

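View pics/top0.png

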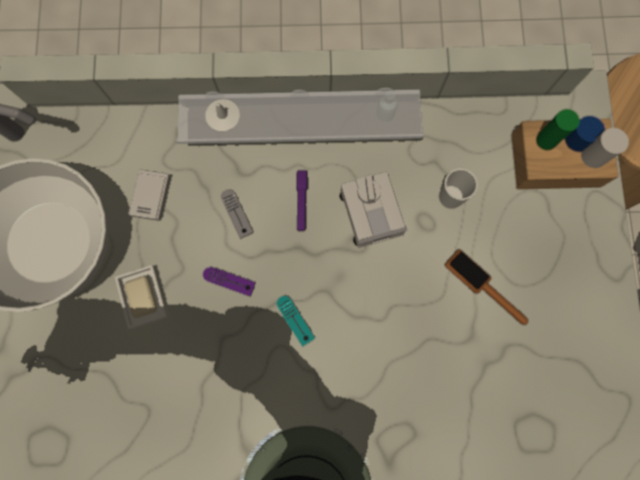

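The pictures show three scraper-shaped things. In the top view they are grey (237,213), purple ribbed (229,281) and teal (295,320). The bare grey steel one fits, with its head up and away from the robot. The steriliser is at (373,208), its front at the lower edge, and the cover is at (302,200). I'll confirm with one enlarged crop.

```bash
cat > h.py <<'E'
import numpy as np,cv2
from scipy.spatial.transform import Rotation as Ro
from workcell import *
def cam(n):
    c=get_calibration(n);f=240/np.tan(np.radians(c['fovy']/2));return c,f,Ro.from_euler('xyz',c['rotation']).as_matrix()
def ray(n,uv):
    c,f,R=cam(n);d=(np.atleast_2d(uv).astype(float)-[c['cx'],c['cy']])/f;p=d.copy()
    for _ in range(20):p=d/(1+c['k1']*(p**2).sum(1,keepdims=True))
    return c['xyz'],np.c_[p,np.ones(len(p))]@R.T
def plane(n,uv,z):
    o,d=ray(n,uv);return o+d*((z-o[2])/d[:,2])[:,None]
def proj(n,P):
    c,f,R=cam(n);q=(np.atleast_2d(P)-c['xyz'])@R;p=q[:,:2]/q[:,2:];return p*(1+c['k1']*(p**2).sum(1,keepdims=True))*f+[c['cx'],c['cy']]
E
python3 - <<'E'
import cv2
a=cv2.imread('pics/top0.png')[160:255,210:420]
cv2.imwrite('pics/crop1.png',cv2.resize(a,(798,361),interpolation=cv2.INTER_CUBIC))
b=cv2.imread('pics/scene0.png')[195:355,220:350]
cv2.imwrite('pics/crop2.png',cv2.resize(b,(487,600),interpolation=cv2.INTER_CUBIC))
E
```

```text
(no output)
```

View pics/crop1.png

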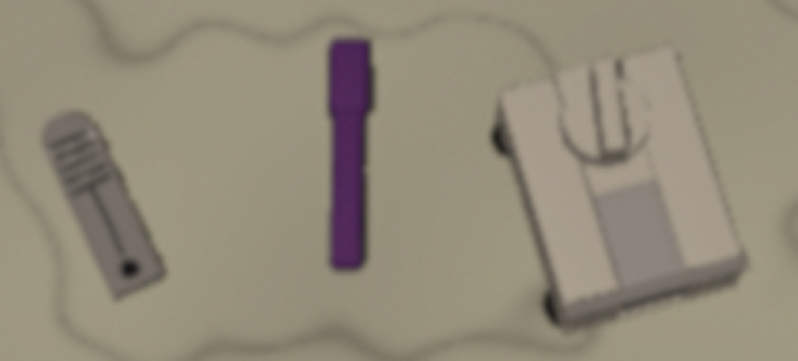

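View pics/crop2.png

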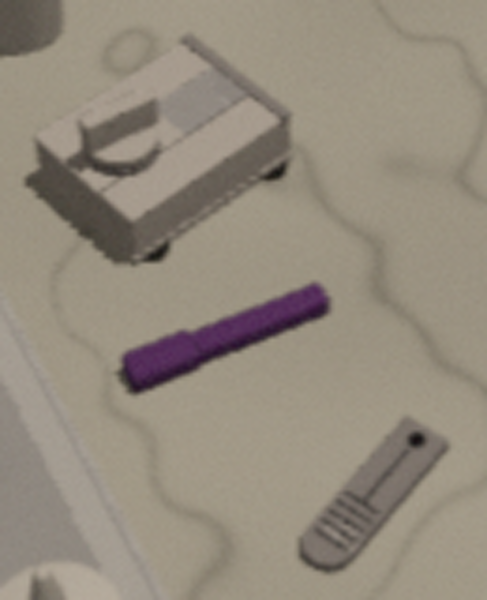

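The crops confirm it: bare steel scraper with its tail hole at crop1 (130,268), head at (68,120), and the knob bar and disc at the back of the steriliser. Now measuring.

```bash
python3 - <<'E'
from h import *
np.set_printoptions(precision=4,suppress=True)
for n,roi in(('top',(215,180,265,245)),('scene',(290,295,350,355))):
    a=cv2.imread(f'pics/{n}0.png');x0,y0,x1,y1=roi;b=a[y0:y1,x0:x1].astype(int)
    sat=b[:,:,2]-b[:,:,0]   # counter yellowish, steel neutral
    print(n,np.percentile(sat,[2,10,50,90]))
    t,m=cv2.threshold(np.clip(sat*4,0,255).astype(np.uint8),0,255,cv2.THRESH_BINARY_INV+cv2.THRESH_OTSU)
    m=cv2.morphologyEx(m,cv2.MORPH_CLOSE,np.ones((5,5)))
    c=max(cv2.findContours(m,0,2)[0],key=cv2.contourArea)[:,0]+[x0,y0]
    P=plane(n,c,0.008)[:,:2].astype(np.float32)
    r=cv2.minAreaRect(P*1000);print(r,cv2.boxPoints(r))
ct=np.array([(500,95),(677,47),(745,255),(562,312)])
T=plane('top',(ct+.5)/3.8-.5+[210,160],.048)
cs=np.array([(133,218),(37,138),(190,38),(290,113)])
S=plane('scene',(cs+.5)/3.75-.5+[220,195],.048)
for Q in(T,S):
    print(Q[:,:2],'sides',np.linalg.norm(Q-np.roll(Q,-1,0),axis=1),'ctr',Q.mean(0)[:2],
     'yaw',[np.degrees(np.arctan2(*(v[1::-1]))) for v in (Q[0]-Q[3],Q[1]-Q[2])],np.degrees([np.arctan2(*(v[1::-1])) for v in (Q[0]-Q[1],Q[3]-Q[2])])-90)
# knob bar top ends (z .092) in scene crop and hole/head
k=plane('top',(np.array([(603,60),(617,158)])+.5)/3.8-.5+[210,160],.085);print('knob',k)
# brush cover
a=cv2.imread('pics/top0.png').astype(int)[160:240,290:315]
m=((a[:,:,1]<a[:,:,0]-20)).astype(np.uint8);c=max(cv2.findContours(m,0,2)[0],key=cv2.contourArea)[:,0]+[290,160]
r=cv2.minAreaRect((plane('top',c,.015)[:,:2]*1000).astype(np.float32));print('cover',r)
E
```

```text
top [11. 14. 28. 29.]
((609.5518188476562, 149.86732482910156), (121.11221313476562, 35.55176544189453), 24.394493103027344) [[547.0602 141.0455]
 [561.7437 108.6677]
 [672.0434 158.6891]
 [657.3599 191.0669]]
scene [13. 16. 26. 27.]
((613.26953125, 156.72427368164062), (124.36895751953125, 36.63462829589844), 24.753385543823242) [[549.129  147.3211]
 [564.4683 114.0525]
 [677.4101 166.1275]
 [662.0707 199.396 ]]
[[ 0.6583 -0.093 ]
 [ 0.6857 -0.1996]
 [ 0.5572 -0.2333]
 [ 0.5257 -0.125 ]] sides [0.1101 0.1328 0.1128 0.1364] ctr [ 0.6067 -0.1628] yaw [np.float64(13.588198844873997), np.float64(14.69036347972872)] [14.4071 16.2237]
[[ 0.6603 -0.0902]
 [ 0.6886 -0.1898]
 [ 0.5524 -0.2289]
 [ 0.5232 -0.126 ]] sides [0.1036 0.1416 0.107  0.1417] ctr [ 0.6061 -0.1587] yaw [np.float64(14.655135508235826), np.float64(16.028731268147368)] [15.8309 15.8501]
knob [[ 0.6663 -0.1516  0.085 ]
 [ 0.6074 -0.1573  0.085 ]]
cover ((634.5819702148438, -1.533036231994629), (20.993253707885742, 138.96908569335938), 88.99201202392578)
```

```bash
cat >> h.py <<'E'
def to(x,y,z,yaw,pitch=0):
    s=observe();R=Ro.from_euler('xyz',s['tool_rot']);T=Ro.from_euler('xyz',[np.pi,pitch,np.radians(yaw)])
    d=R.inv().apply(np.array([x,y,z])-s['position'])/.5;r=(R.inv()*T).as_rotvec()/np.radians(120)
    print('t',round(s['clock'],2),'pos',np.round(s['position'],4),'rot',np.round(np.degrees(s['tool_rot']),2),'F',np.round(s['force'],1),'w',round(s['grip_width'],4),'q7',round(s['qpos'][6],2));print('delta',np.round(d,4),np.round(r,4))
E
python3 -c "
from h import *
to(.570,.1334,.12,204.4)"
```

```text
t 0.1 pos [0.1893 0.5953 0.2082] rot [-179.94    0.    162.36] F [-0.1 -0.9  0.8] w 0.0853 q7 -0.11
delta [-1.0055 -0.6494  0.1771] [-5.000e-04 -2.000e-04 -3.503e-01]
```

>>> {"method": "play_rows", "body": {"deltas": [[-1, -0.65, 0.1, 0, 0, -0.35, 0], [-1, -0.65, 0.1, 0, 0, -0.35, 0], [-1, -0.65, 0.1, 0, 0, -0.35, 0], [-1, -0.65, 0.1, 0, 0, -0.35, 0], [-1, -0.65, 0.1, 0, 0, -0.35, 0], [-1, -0.65, 0.1, 0, 0, -0.35, 0], [-1, -0.65, 0.1, 0, 0, -0.35, 0], [-1, -0.65, 0.1, 0, 0, -0.35, 0], [-1, -0.65, 0.1, 0, 0, -0.35, 0], [-1, -0.65, 0.1, 0, 0, -0.35, 0]], "newtons": 60}}

```text
clock: 1.1
position: [0.5029, 0.2124, 0.1672]
tool_rot: [-3.142, -0.0, -2.716]
force: [0.2, 1.3, -0.4]
grip_width: 0.0854
finger_force: 0.0
```

```bash
python3 -c "
from h import *
to(.570,.1334,.06,204.4)"
```

```text
t 1.1 pos [0.5029 0.2124 0.1672] rot [-1.8000e+02 -1.0000e-02 -1.5563e+02] F [ 0.2  1.3 -0.4] w 0.0854 q7 1.43
delta [-0.0571 -0.1994  0.2143] [-0.     -0.0001 -0.0003]
```

>>> {"method": "play_rows", "body": {"deltas": [[-0.057, -0.2, 0.1, 0, 0, 0, 0], [-0.057, -0.2, 0.214, 0, 0, 0, 0], [-0.057, -0.2, 0.214, 0, 0, 0, 0], [-0.057, -0.2, 0.214, 0, 0, 0, 0], [-0.057, -0.2, 0.214, 0, 0, 0, 0]]}}

```text
clock: 1.6
position: [0.5686, 0.1342, 0.059]
tool_rot: [3.141, -0.003, -2.718]
force: [0.7, 0.6, 0.0]
grip_width: 0.0856
finger_force: 0.0
```

```bash
python3 -c "
from h import *
a=[cv2.resize(grab_frame(n)[y:y+100,x:x+120,::-1],(396,330),interpolation=cv2.INTER_CUBIC) for n,x,y in(('top',190,160),('scene',270,270))]
cv2.imwrite('pics/g1.png',np.hstack(a))
to(.570,.1334,.0,204.4)"
```

```text
t 1.7 pos [0.5692 0.136  0.0612] rot [ 1.7998e+02  5.0000e-02 -1.5559e+02] F [-0.3  0.6 -0.5] w 0.0854 q7 1.59
delta [ 0.0008 -0.0054  0.1223] [0.0002 0.0004 0.0001]
```

View pics/g1.png

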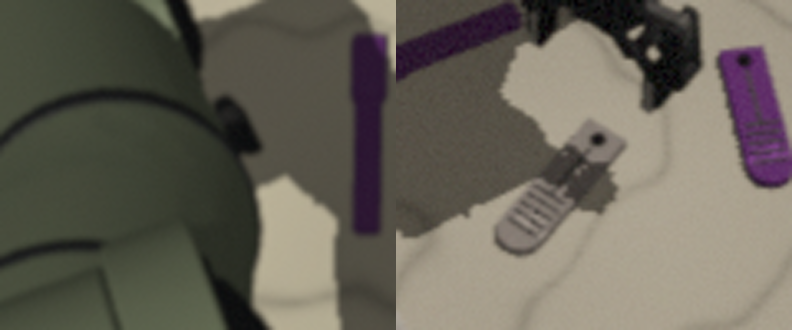

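The left half (top camera) is hidden by the arm. The right half (scene) shows the open fingers, at about (540,15) and (660,70), lining up across the tail end of the steel scraper (600,140). Going down.

>>> {"method": "play_rows", "body": {"deltas": [[0, -0.005, 0.06, 0, 0, 0, 0], [0, -0.005, 0.1, 0, 0, 0, 0], [0, -0.005, 0.121, 0, 0, 0, 0], [0, -0.005, 0.121, 0, 0, 0, 0], [0, -0.005, 0.121, 0, 0, 0, 0.4], [0, -0.005, 0.121, 0, 0, 0, 0.9], [0, -0.005, 0.121, 0, 0, 0, 0.9], [0, -0.005, 0.121, 0, 0, 0, 0.9], [0, -0.005, 0.121, 0, 0, 0, 0.9], [0, -0.005, 0.121, 0, 0, 0, 0.9]]}}

```text
clock: 2.7
position: [0.5703, 0.1327, -0.0]
tool_rot: [-3.142, 0.0, -2.716]
force: [0.7, 0.5, -0.4]
grip_width: 0.0086
finger_force: 0.0
```

```bash
python3 -c "
from h import *
f=grab_frame('scene')[:,:,::-1];cv2.imwrite('pics/s2f.png',f)
cv2.imwrite('pics/g2.png',cv2.resize(f[260:380,260:400],(700,600),interpolation=cv2.INTER_CUBIC))
print(proj('scene',[observe()['position']]))
to(.570,.1334,.0,204.4)"
```

```text
[[329.66393899 313.88320388]]
t 2.75 pos [ 5.702e-01  1.327e-01 -1.000e-04] rot [-180.      0.   -155.64] F [-0.9  0.1 -0.1] w 0.0088 q7 1.58
delta [-0.0002  0.0015 -0.0001] [-0.      0.     -0.0003]
```

View pics/g2.png

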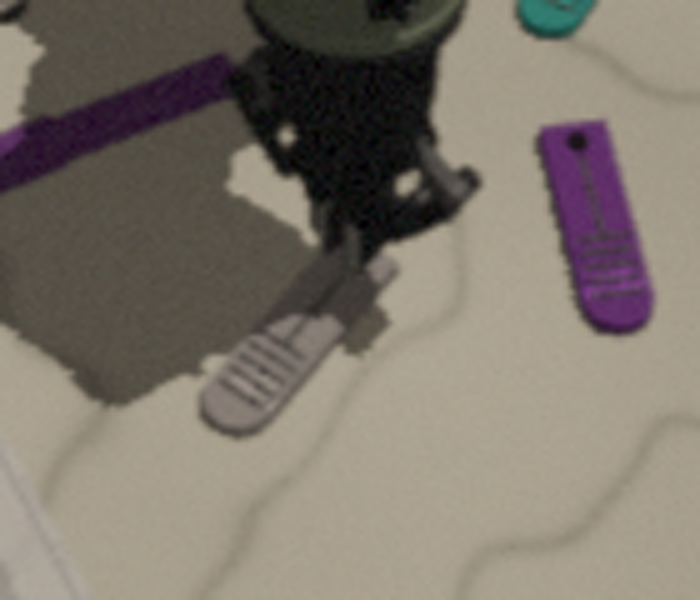

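The fingers shut empty at crop (345,255), beside the scraper's tail at (390,265). I'll check whether the scraper moved.

```bash
python3 -c "
from h import *
a=[cv2.resize(cv2.imread(p)[290:355,290:350],(396,429),interpolation=cv2.INTER_CUBIC) for p in('pics/scene0.png','pics/s2f.png')]
cv2.imwrite('pics/g3.png',np.hstack(a))
S=lambda a,b:[.611+a*np.cos(np.radians(24.4))-b*np.sin(np.radians(24.4)),.152+a*np.sin(np.radians(24.4))+b*np.cos(np.radians(24.4)),.009]
P=proj('scene',[S(-.06,.017),S(-.06,-.017),S(-.045,0),S(.06,0)]);print((P-290)*6.6)
print((proj('scene',[[.5702,.1327,0],[.5702,.1327,.01]])-290)*6.6+[396,0])
"
```

```text
[[326.23418582 140.35289242]
 [250.0388031   93.84480406]
 [263.67360043 144.6540247 ]
 [ 84.58714297 349.29887641]]
[[657.91211959 157.56129479]
 [658.3009957  141.83407692]]
```

View pics/g3.png

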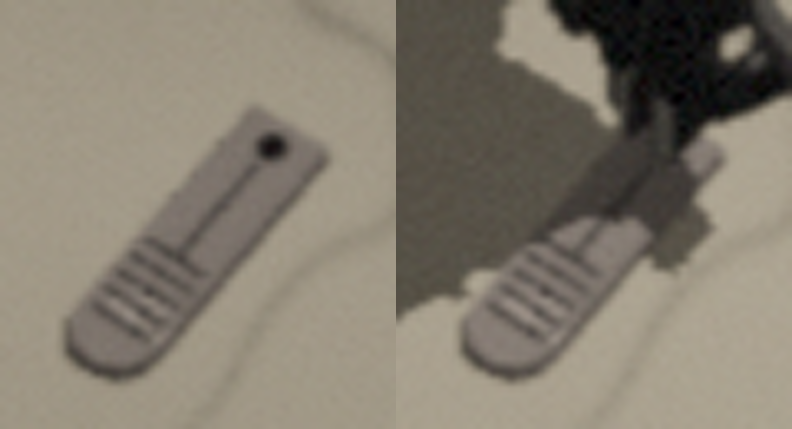

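The scraper has not moved. The shut tips at (662,150) hover over its top, so they sit well behind the TCP. I'll pre-open to about 50 mm and lower in small steps, feeling for the counter.

>>> {"method": "play_rows", "body": {"deltas": [[0, 0, 0, 0, 0, 0, 0.4], [0, 0, 0, 0, 0, 0, 0.4], [0, 0, 0, 0, 0, 0, 0.4], [0, 0, 0.004, 0, 0, 0, 0.4], [0, 0, 0.008, 0, 0, 0, 0.4], [0, 0, 0.008, 0, 0, 0, 0.4]]}}

```text
clock: 3.35
position: [0.57, 0.1327, -0.0045]
tool_rot: [3.142, -0.0, -2.716]
force: [-0.5, -0.1, -0.2]
grip_width: 0.0511
finger_force: 0.0
```

>>> {"method": "play_rows", "body": {"deltas": [[0, 0, 0.003, 0, 0, 0, 0.4], [0, 0, 0.005, 0, 0, 0, 0.4], [0, 0, 0.005, 0, 0, 0, 0.4]]}}

```text
clock: 3.65
position: [0.5701, 0.1327, -0.0068]
tool_rot: [3.142, -0.0, -2.716]
force: [0.5, -1.2, 0.1]
grip_width: 0.0508
finger_force: 0.0
```

>>> {"method": "play_rows", "body": {"deltas": [[0, 0, 0.002, 0, 0, 0, 0.4], [0, 0, 0.004, 0, 0, 0, 0.4], [0, 0, 0.004, 0, 0, 0, 0.4]]}}

```text
clock: 3.95
position: [0.5702, 0.1327, -0.0088]
tool_rot: [-3.142, -0.0, -2.716]
force: [-0.0, -0.4, -0.3]
grip_width: 0.0515
finger_force: 0.0
```

>>> {"method": "play_rows", "body": {"deltas": [[0, 0, 0.002, 0, 0, 0, 0.4], [0, 0, 0.004, 0, 0, 0, 0.4], [0, 0, 0.004, 0, 0, 0, 0.4]]}}

```text
clock: 4.25
position: [0.5701, 0.1327, -0.0108]
tool_rot: [3.142, -0.0, -2.716]
force: [0.1, -0.6, -0.1]
grip_width: 0.0513
finger_force: 0.0
```

>>> {"method": "play_rows", "body": {"deltas": [[0, 0, 0, 0, 0, 0, 0.5], [0, 0, 0, 0, 0, 0, 0.55], [0, 0, 0, 0, 0, 0, 0.6], [0, 0, 0, 0, 0, 0, 0.65], [0, 0, 0, 0, 0, 0, 0.7], [0, 0, 0, 0, 0, 0, 0.7]], "newtons": 40}}

```text
clock: 4.85
position: [0.5702, 0.1327, -0.0106]
tool_rot: [-3.142, 0.0, -2.716]
force: [0.6, -0.5, -0.4]
grip_width: 0.0258
finger_force: 0.0
```

```bash
python3 -c "
from h import *
f=grab_frame('scene')[:,:,::-1];cv2.imwrite('pics/s4f.png',f)
g=cv2.convertScaleAbs(cv2.resize(f[285:345,300:360],(600,600),interpolation=cv2.INTER_CUBIC),alpha=1.8)
cv2.imwrite('pics/g4.png',g)
s=observe();print(s['joint_efforts'],s['moment'],s['qpos'])
Q=[[.5702,.1327,z] for z in(-.01,0,.01,.02)]
print((proj('scene',Q)-[300,285])*10)"
```

```text
[ 9.62338963e-04 -9.98117495e+01  1.60029050e+00 -2.23340195e+01
  1.10438437e-02  1.64624213e-03 -4.93242294e-05] [-0.03895235  0.00980076  0.08517868] [-0.27609367  0.76637745 -0.07709056  1.83565912  0.10355751  0.54343957
  1.57563297]
[[296.25441251 312.28155958]
 [296.83654484 288.72923452]
 [297.42575106 264.90011655]
 [298.02216402 240.78917143]]
```

View pics/g4.png

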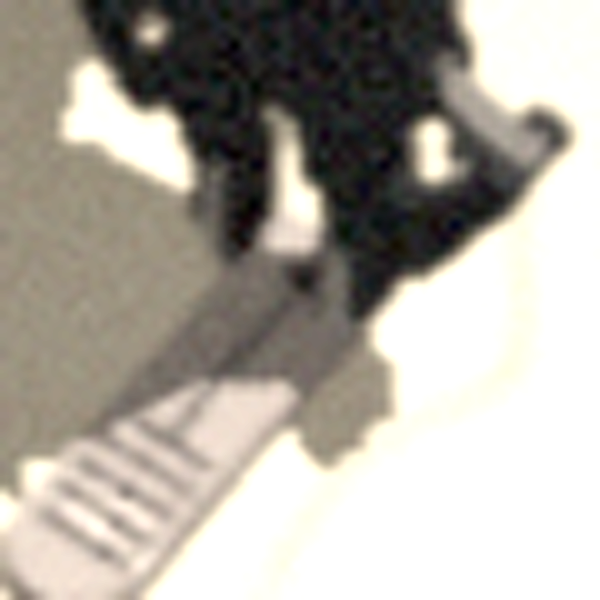

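The fingers straddle the tail at (235,255) and (365,310), with the hole visible between them at (300,275). Width 26 mm with no pad force means the tips are still above the scraper's top. I'll feel downward at this gap.

>>> {"method": "play_rows", "body": {"deltas": [[0, 0, 0.002, 0, 0, 0, 0.7], [0, 0, 0.004, 0, 0, 0, 0.7], [0, 0, 0.006, 0, 0, 0, 0.7], [0, 0, 0.006, 0, 0, 0, 0.7]]}}

```text
clock: 5.3
position: [0.5701, 0.1327, -0.0137]
tool_rot: [-3.142, -0.0, -2.716]
force: [-0.6, 0.4, 1.4]
grip_width: 0.0254
finger_force: 0.8
```

>>> {"method": "play_rows", "body": {"deltas": [[0, 0, 0.002, 0, 0, 0, 0.7], [0, 0, 0.002, 0, 0, 0, 0.7]]}}

```text
clock: 5.5
position: [0.5702, 0.1327, -0.0138]
tool_rot: [-3.141, 0.0, -2.716]
force: [-6.1, -2.3, 20.7]
grip_width: 0.0254
finger_force: 10.5
```

Contact with the scraper's top (9 mm) came at TCP z = -13.8 mm, so the tips sit about 23 mm behind the TCP. I'll open wider, lower about 7 mm more, then close.

>>> {"method": "play_rows", "body": {"deltas": [[0, 0, -0.004, 0, 0, 0, 0.4], [0, 0, -0.004, 0, 0, 0, 0.4], [0, 0, -0.004, 0, 0, 0, 0.4], [0, 0, 0.004, 0, 0, 0, 0.4], [0, 0, 0.01, 0, 0, 0, 0.4], [0, 0, 0.01, 0, 0, 0, 0.4]]}}

```text
clock: 6.1
position: [0.5698, 0.1326, -0.0203]
tool_rot: [3.141, -0.001, -2.716]
force: [0.1, 0.1, 0.1]
grip_width: 0.0512
finger_force: 0.0
```

>>> {"method": "play_rows", "body": {"deltas": [[0, 0, 0, 0, 0, 0, 0.5], [0, 0, 0, 0, 0, 0, 0.6], [0, 0, 0, 0, 0, 0, 0.7], [0, 0, 0, 0, 0, 0, 0.8], [0, 0, 0, 0, 0, 0, 0.8], [0, 0, 0, 0, 0, 0, 0.8]], "newtons": 60}}

```text
clock: 6.7
position: [0.5702, 0.1328, -0.0192]
tool_rot: [-3.142, 0.0, -2.716]
force: [-3.0, -0.1, 7.5]
grip_width: 0.0318
finger_force: 58.9
```

Gripped (59 N). Lifting.

>>> {"method": "play_rows", "body": {"deltas": [[0, 0, -0.04, 0, 0, 0, 0.8], [0, 0, -0.1, 0, 0, 0, 0.8], [0, 0, -0.16, 0, 0, 0, 0.8], [0, 0, -0.16, 0, 0, 0, 0.8]]}}

```text
clock: 7.1
position: [0.5722, 0.1332, 0.064]
tool_rot: [-3.141, 0.005, -2.717]
force: [0.4, 0.7, -0.5]
grip_width: 0.0318
finger_force: 59.8
```

```bash
python3 -c "
from h import *
to(.416,-.211,.06,195)"
```

```text
t 7.1 pos [0.5722 0.1332 0.064 ] rot [-179.96    0.3  -155.65] F [ 0.4  0.7 -0.5] w 0.0318 q7 1.59
delta [ 0.5684 -0.4983  0.0054] [-0.0002  0.0025  0.0779]
```

>>> {"method": "play_rows", "body": {"deltas": [[0.568, -0.498, 0, 0, 0, 0.078, 0.8], [0.568, -0.498, 0, 0, 0, 0.078, 0.8], [0.568, -0.498, 0, 0, 0, 0.078, 0.8], [0.568, -0.498, 0, 0, 0, 0.078, 0.8], [0.568, -0.498, 0, 0, 0, 0.078, 0.8], [0.568, -0.498, 0, 0, 0, 0.078, 0.8], [0.568, -0.498, 0, 0, 0, 0.078, 0.8], [0.568, -0.498, 0, 0, 0, 0.078, 0.8], [0.568, -0.498, 0, 0, 0, 0.078, 0.8], [0.568, -0.498, 0, 0, 0, 0.078, 0.8]]}}

```text
clock: 8.1
position: [0.4141, -0.2114, 0.0601]
tool_rot: [3.141, 0.0, -2.881]
force: [0.3, 0.9, -1.5]
grip_width: 0.0317
finger_force: 59.8
```

```bash
python3 -c "
from h import *
f=grab_frame('scene')[:,:,::-1];t=grab_frame('top')[:,:,::-1]
cv2.imwrite('pics/s5f.png',f);cv2.imwrite('pics/t5f.png',t)
to(.416,-.211,-.009,195)
u=np.array([.966,.259]);p=observe()['position'][:2]+.045*u
print(proj('top',[[*p,.085]]),proj('scene',[[*p,.085]]))
a=cv2.resize(t[170:290,310:430],(400,400),interpolation=cv2.INTER_CUBIC);b=cv2.resize(f[170:290,200:320],(400,400),interpolation=cv2.INTER_CUBIC)
cv2.imwrite('pics/g5.png',np.hstack([a,b]))
"
```

```text
t 8.2 pos [ 0.4147 -0.2103  0.0602] rot [ 1.7998e+02  1.0000e-02 -1.6492e+02] F [ 0.  -0.2 -0.4] w 0.0317 q7 2.09
delta [-0.0022 -0.0022  0.1384] [0.0002 0.0001 0.0007]
[[394.43512181 268.57469641]] [[305.58626863 190.04767839]]
```

View pics/g5.png

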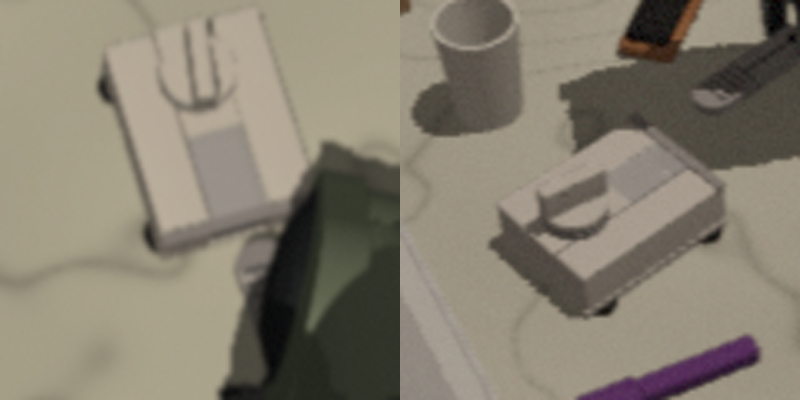

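The left half (top) shows the held scraper's head under the arm at (250,258). The right half (scene) shows the head at (700,95), with the box unmoved. Now the offset of the head from the slot's line.

```bash
python3 - <<'E'
from h import *
np.set_printoptions(precision=4,suppress=True)
M=np.array([.537,-.179]);th=np.radians(15);u=np.array([np.cos(th),np.sin(th)]);v=np.array([-u[1],u[0]])
loc=lambda P:np.c_[(P[:,:2]-M)@u,(P[:,:2]-M)@v]
c1=lambda p:(np.array(p)+.5)/3.8-.5+[210,160]
g5t=lambda p:(np.array(p)+.5)/3.333-.5+[310,170]
g5s=lambda p:(np.array(p)-[400,0]+.5)/3.333-.5+[200,170]
print('win c1',loc(plane('top',c1([(598,190),(660,180),(683,262),(615,285)]),.048)))
print('win g5',loc(plane('top',g5t([(187,138),(247,122),(268,203),(210,218)]),.048)))
print('box g5 top L/R',loc(plane('top',g5t([(108,50),(158,240),(260,8),(310,160)]),.048)))
print('box g5 scene BL FL BR FR',loc(plane('scene',g5s([(585,278),(722,193),(500,210),(628,122)]),.048)))
s=observe();print('tcp',loc(s['position'][None]))
print('tip',loc(plane('scene',g5s([(694,97)]),.086)),loc(plane('top',g5t([(247,236),(238,262)]),.088)))
# grey edges of held scraper in scene: dark counter shadow vs steel
a=cv2.imread('pics/s5f.png')[165:215,282:330].astype(int)
m=(a.sum(2)>300).astype(int)
for y in range(20,36,3):print(y+165,''.join('%4d'%(k//3) for k in a.sum(2)[y,2:32]))
E
```

```text
win c1 [[ 0.0672  0.0131]
 [ 0.0627 -0.0238]
 [ 0.0116 -0.0216]
 [ 0.0097  0.0206]]
win g5 [[ 0.0648  0.0168]
 [ 0.0641 -0.0252]
 [ 0.0069 -0.0217]
 [ 0.008   0.0184]]
box g5 top L/R [[ 0.1388  0.0499]
 [ 0.0035  0.056 ]
 [ 0.1382 -0.0581]
 [ 0.0271 -0.0577]]
box g5 scene BL FL BR FR [[ 0.1426  0.0547]
 [ 0.0086  0.061 ]
 [ 0.146  -0.0459]
 [ 0.0102 -0.052 ]]
tcp [[-0.1263  0.0015]]
tip [[-0.0231 -0.0054]] [[-0.0173  0.0052]
 [-0.0319  0.0159]]
185   76  88  79  72  69  68  71  74  65  67  68  71  69  74  68  68  70  68  74  67  58  54  57  52  55  54  52  41  37  49
188   73  74  74  73  72  74  74  77  72  71  73  75  74  73  67  60  51  58  57  55  59  52  46  47  40  41  52  55  57  52
191   78  77  75  71  76  71  74  73  74  71  69  58  54  46  40  48  53  52  40  35  41  53  52  53  54  55  53  53  56  54
194   73  73  71  73  74  69  63  55  52  42  44  42  53  47  40  41  46  50  40  41  52  48  49  53  54  52  60  63  66  70
197   74  71  74  87 105 109 112 111 103  84  86 105 107  66  46  51  57  58  56  53  50  50  57  61  69  69  69  71  68  72
200   71  73  71  74  81  97 112 115 116 117 115 113 106 107 103  91  70  69  67  67  72  69  70  73  71  67  69  72  71  71
```

The estimates bracket the slot's line within a few mm either side of the tool, and the slot yaw is about 14.5°. I'll lower to slot height, then insert slowly while watching the side force.

>>> {"method": "play_rows", "body": {"deltas": [[0, 0, 0.05, 0, 0, 0.004, 0.8], [0, 0, 0.1, 0, 0, 0.004, 0.8], [0, 0, 0.138, 0, 0, 0.004, 0.8], [0, 0, 0.138, 0, 0, 0.004, 0.8], [0, 0, 0.138, 0, 0, 0.004, 0.8]]}}

```text
clock: 8.7
position: [0.4145, -0.2104, -0.0084]
tool_rot: [3.141, -0.0, -2.887]
force: [-0.3, -1.7, -0.1]
grip_width: 0.0316
finger_force: 59.8
```

```bash
python3 - <<'E'
from h import *
to(.4149,-.2101,-.009,194.5)
f=grab_frame('scene')[:,:,::-1];cv2.imwrite('pics/s6f.png',f)
p=observe()['position'];th=np.radians(14.5);u=np.array([np.cos(th),np.sin(th),0]);v=np.array([-u[1],u[0],0])
p=p+[0,0,.0285]
print('pred tip, sides at 20mm behind tip',proj('scene',[p+.105*u,p+.085*u+.017*v,p+.085*u-.017*v]))
E
```

```text
t 8.7 pos [ 0.4145 -0.2104 -0.0084] rot [ 1.7997e+02 -2.0000e-02 -1.6539e+02] F [-0.3 -1.7 -0.1] w 0.0316 q7 2.06
delta [-0.0009  0.0005  0.0011] [ 0.0002 -0.0002  0.0009]
pred tip, sides at 20mm behind tip [[289.74020835 217.37909724]
 [299.26721659 217.01639309]
 [291.11610727 210.70663435]]
```

>>> {"method": "play_rows", "body": {"deltas": [[-0.01, 0, 0, 0, 0, 0, 0.8], [-0.02, 0, 0, 0, 0, 0, 0.8], [-0.03, 0, 0, 0, 0, 0, 0.8], [-0.036, 0, 0, 0, 0, 0, 0.8], [-0.036, 0, 0, 0, 0, 0, 0.8]]}}

```text
clock: 9.25
position: [0.4322, -0.2066, -0.0085]
tool_rot: [-3.141, 0.0, -2.888]
force: [0.4, -0.3, -0.8]
grip_width: 0.0316
finger_force: 59.8
```

>>> {"method": "play_rows", "body": {"deltas": [[-0.006, 0, 0, 0, 0, 0, 0.8], [-0.012, 0, 0, 0, 0, 0, 0.8], [-0.018, 0, 0, 0, 0, 0, 0.8], [-0.024, 0, 0, 0, 0, 0, 0.8], [-0.024, 0, 0, 0, 0, 0, 0.8]]}}

```text
clock: 9.75
position: [0.4437, -0.2036, -0.0086]
tool_rot: [-3.142, 0.0, -2.888]
force: [0.4, -0.2, -0.3]
grip_width: 0.0318
finger_force: 59.8
```

>>> {"method": "play_rows", "body": {"deltas": [[-0.006, 0, 0, 0, 0, 0, 0.8], [-0.012, 0, 0, 0, 0, 0, 0.8], [-0.018, 0, 0, 0, 0, 0, 0.8], [-0.024, 0, 0, 0, 0, 0, 0.8], [-0.024, 0, 0, 0, 0, 0, 0.8]]}}

```text
clock: 10.25
position: [0.4553, -0.2006, -0.0086]
tool_rot: [-3.142, 0.0, -2.888]
force: [1.1, 0.2, -2.0]
grip_width: 0.0317
finger_force: 59.8
```

>>> {"method": "play_rows", "body": {"deltas": [[-0.006, 0, 0, 0, 0, 0, 0.8], [-0.012, 0, 0, 0, 0, 0, 0.8], [-0.018, 0, 0, 0, 0, 0, 0.8], [-0.024, 0, 0, 0, 0, 0, 0.8], [-0.024, 0, 0, 0, 0, 0, 0.8]]}}

```text
clock: 10.75
position: [0.4669, -0.1975, -0.0086]
tool_rot: [-3.142, 0.0, -2.888]
force: [0.2, -0.3, -1.1]
grip_width: 0.0318
finger_force: 59.8
```

>>> {"method": "play_rows", "body": {"deltas": [[-0.008, 0, 0, 0, 0, 0, 0.8], [-0.016, 0, 0, 0, 0, 0, 0.8], [-0.024, 0, 0, 0, 0, 0, 0.8], [-0.03, 0, 0, 0, 0, 0, 0.8], [-0.03, 0, 0, 0, 0, 0, 0.8]]}}

```text
clock: 11.25
position: [0.4815, -0.1938, -0.0087]
tool_rot: [-3.142, 0.0, -2.888]
force: [0.5, 0.4, 0.1]
grip_width: 0.0317
finger_force: 59.8
```

>>> {"method": "play_rows", "body": {"deltas": [[-0.008, 0, 0, 0, 0, 0, 0.8], [-0.016, 0, 0, 0, 0, 0, 0.8], [-0.024, 0, 0, 0, 0, 0, 0.8], [-0.03, 0, 0, 0, 0, 0, 0.8], [-0.03, 0, 0, 0, 0, 0, 0.8]]}}

```text
clock: 11.75
position: [0.496, -0.19, -0.0087]
tool_rot: [-3.142, 0.0, -2.888]
force: [0.1, 0.8, -0.9]
grip_width: 0.0316
finger_force: 59.8
```

>>> {"method": "play_rows", "body": {"deltas": [[-0.008, 0, 0, 0, 0, 0, 0.8], [-0.016, 0, 0, 0, 0, 0, 0.8], [-0.024, 0, 0, 0, 0, 0, 0.8], [-0.03, 0, 0, 0, 0, 0, 0.8], [-0.03, 0, 0, 0, 0, 0, 0.8]]}}

```text
clock: 12.25
position: [0.5105, -0.1863, -0.0086]
tool_rot: [-3.142, 0.0, -2.888]
force: [-0.2, 0.1, -0.8]
grip_width: 0.0314
finger_force: 59.8
```

>>> {"method": "play_rows", "body": {"deltas": [[-0.004, 0, 0, 0, 0, 0, 0.8], [-0.008, 0, 0, 0, 0, 0, 0.8], [-0.012, 0, 0, 0, 0, 0, 0.8], [-0.016, 0, 0, 0, 0, 0, 0.8], [-0.016, 0, 0, 0, 0, 0, 0.8]]}}

```text
clock: 12.75
position: [0.5181, -0.1843, -0.0086]
tool_rot: [-3.142, 0.0, -2.888]
force: [-0.5, 0.1, -0.3]
grip_width: 0.0316
finger_force: 59.8
```

In to about 35 mm of tail with no contact force. Releasing, backing off, then shutting the fingers behind the tail.

>>> {"method": "play_rows", "body": {"deltas": [[0, 0, 0, 0, 0, 0, 0.5], [0, 0, 0, 0, 0, 0, 0.4], [0, 0, 0, 0, 0, 0, 0.4], [0.03, 0, 0, 0, 0, 0, 0.4], [0.07, 0, 0, 0, 0, 0, 0.4], [0.11, 0, 0, 0, 0, 0, 0.4], [0.12, 0, 0, 0, 0, 0, 0.4], [0.12, 0, 0, 0, 0, 0, 0.6], [0.12, 0, 0, 0, 0, 0, 0.8], [0.12, 0, 0, 0, 0, 0, 0.9]]}}

```text
clock: 13.75
position: [0.4607, -0.1992, -0.0086]
tool_rot: [-3.141, 0.001, -2.888]
force: [-0.4, 0.7, 0.2]
grip_width: 0.0092
finger_force: 0.0
```

>>> {"method": "play_rows", "body": {"deltas": [[0, 0, 0, 0, 0, 0, 0.9], [0, 0, 0, 0, 0, 0, 0.9], [-0.01, 0, 0, 0, 0, 0, 0.9], [-0.02, 0, 0, 0, 0, 0, 0.9], [-0.03, 0, 0, 0, 0, 0, 0.9], [-0.04, 0, 0, 0, 0, 0, 0.9], [-0.05, 0, 0, 0, 0, 0, 0.9], [-0.06, 0, 0, 0, 0, 0, 0.9], [-0.06, 0, 0, 0, 0, 0, 0.9]]}}

```text
clock: 14.65
position: [0.4895, -0.1917, -0.0086]
tool_rot: [-3.141, 0.0, -2.888]
force: [0.2, 0.2, -0.1]
grip_width: 0.0083
finger_force: 0.0
```

>>> {"method": "play_rows", "body": {"deltas": [[-0.008, 0, 0, 0, 0, 0, 0.9], [-0.016, 0, 0, 0, 0, 0, 0.9], [-0.024, 0, 0, 0, 0, 0, 0.9], [-0.032, 0, 0, 0, 0, 0, 0.9], [-0.04, 0, 0, 0, 0, 0, 0.9], [-0.04, 0, 0, 0, 0, 0, 0.9]]}}

```text
clock: 15.25
position: [0.5087, -0.1867, -0.0086]
tool_rot: [-3.142, 0.0, -2.888]
force: [0.6, -0.1, -0.3]
grip_width: 0.0083
finger_force: 0.0
```

>>> {"method": "play_rows", "body": {"deltas": [[-0.004, 0, 0, 0, 0, 0, 0.9], [-0.008, 0, 0, 0, 0, 0, 0.9], [-0.012, 0, 0, 0, 0, 0, 0.9], [-0.016, 0, 0, 0, 0, 0, 0.9], [-0.016, 0, 0, 0, 0, 0, 0.9]]}}

```text
clock: 15.75
position: [0.5162, -0.1848, -0.0086]
tool_rot: [-3.142, 0.0, -2.888]
force: [0.5, 0.0, 0.5]
grip_width: 0.0087
finger_force: 0.0
```

>>> {"method": "play_rows", "body": {"deltas": [[-0.003, 0, 0, 0, 0, 0, 0.9], [-0.006, 0, 0, 0, 0, 0, 0.9], [-0.009, 0, 0, 0, 0, 0, 0.9], [-0.009, 0, 0, 0, 0, 0, 0.9]]}}

```text
clock: 16.15
position: [0.5205, -0.1837, -0.0086]
tool_rot: [-3.142, 0.0, -2.888]
force: [0.3, -0.6, 0.1]
grip_width: 0.0084
finger_force: 0.0
```

>>> {"method": "play_rows", "body": {"deltas": [[-0.002, 0, 0, 0, 0, 0, 0.9], [-0.004, 0, 0, 0, 0, 0, 0.9], [-0.006, 0, 0, 0, 0, 0, 0.9], [-0.006, 0, 0, 0, 0, 0, 0.9]]}}

```text
clock: 16.55
position: [0.5233, -0.183, -0.0086]
tool_rot: [-3.142, 0.0, -2.888]
force: [-0.6, 0.7, 0.1]
grip_width: 0.0085
finger_force: 0.0
```

>>> {"method": "play_rows", "body": {"deltas": [[-0.002, 0, 0, 0, 0, 0, 0.9], [-0.004, 0, 0, 0, 0, 0, 0.9], [-0.004, 0, 0, 0, 0, 0, 0.9]]}}

```text
clock: 16.85
position: [0.524, -0.1828, -0.0087]
tool_rot: [3.141, -0.002, -2.889]
force: [-6.5, -1.5, 5.8]
grip_width: 0.0086
finger_force: 3.3
```

>>> {"method": "play_rows", "body": {"deltas": [[-0.002, 0, 0, 0, 0, 0, 0.9], [-0.004, 0, 0, 0, 0, 0, 0.9], [-0.004, 0, 0, 0, 0, 0, 0.9]]}}

```text
clock: 17.15
position: [0.5239, -0.1828, -0.0088]
tool_rot: [3.14, -0.005, -2.889]
force: [-18.5, -2.8, 14.9]
grip_width: 0.0086
finger_force: 9.0
```

Contact of about 19 N where the fingers should meet the face. I'll back off, lift clear to the side and check with the last picture.

>>> {"method": "play_rows", "body": {"deltas": [[0.03, 0, 0, 0, 0, 0, 0.9], [0.1, 0, -0.05, 0, 0, 0, 0.9], [0.1, 0, -0.15, 0, 0, 0, 0.9], [0.1, 0.1, -0.25, 0, 0, 0, 0.9], [0, 0.5, -0.35, 0, 0, 0, 0.9], [0, 0.6, -0.35, 0, 0, 0, 0.9], [0, 0.6, -0.35, 0, 0, 0, 0.9], [0, 0.6, -0.35, 0, 0, 0, 0.9], [0, 0.6, -0.35, 0, 0, 0, 0.9], [0, 0.6, -0.35, 0, 0, 0, 0.9]]}}

```text
clock: 18.15
position: [0.4515, 0.1124, 0.1675]
tool_rot: [3.141, 0.002, -2.885]
force: [0.5, 0.2, -0.6]
grip_width: 0.0086
finger_force: 0.0
```

```bash
python3 - <<'E'
from h import *
t=np.mean([grab_frame('top')[:,:,::-1] for _ in range(3)],0).astype(np.uint8);f=grab_frame('scene')[:,:,::-1]
cv2.imwrite('pics/t7f.png',t);cv2.imwrite('pics/s7f.png',f)
a=cv2.resize(t[165:250,335:410],(450,510),interpolation=cv2.INTER_CUBIC);b=cv2.resize(f[195:280,215:270+15],(350,425),interpolation=cv2.INTER_CUBIC)
o=np.zeros((510,800,3),np.uint8);o[:,:450]=a;o[:425,450:]=b
cv2.imwrite('pics/g7.png',o)
to(.524,-.183,.1,194.5)
E
```

```text
t 18.35 pos [0.4518 0.1083 0.1664] rot [-1.7999e+02  1.0000e-02 -1.6542e+02] F [ 0.6 -0.5  0.1] w 0.0087 q7 1.4
delta [ 0.0069 -0.6003  0.1329] [-0.0001  0.0001  0.0006]
```

View pics/g7.png

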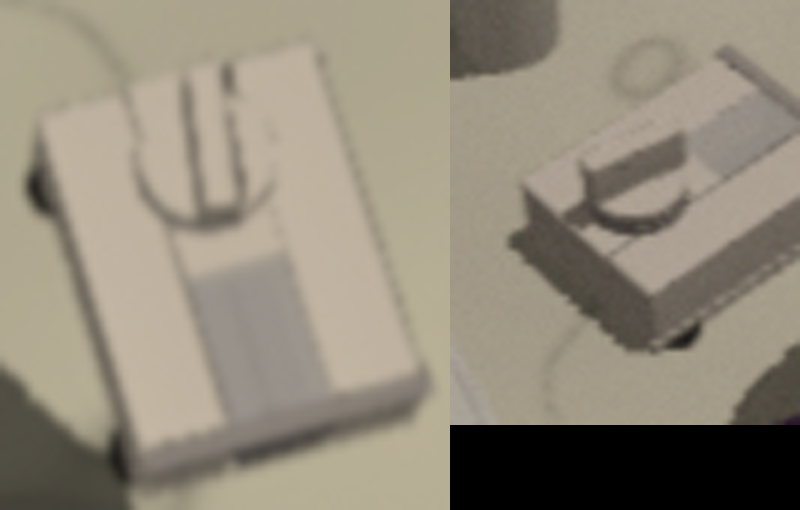

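The picture shows the scraper inside: it is under the window at (255,340), and the dark slot shows at (230–325,455) with no long tail standing out. I'll check numerically for any protrusion against the starting picture.

```bash
python3 - <<'E'
from h import *
np.set_printoptions(precision=1,suppress=True,linewidth=200)
M=np.array([.537,-.180]);th=np.radians(14.5);u=np.array([np.cos(th),np.sin(th)]);v=np.array([-u[1],u[0]])
A=[cv2.imread(p).mean(2).astype(np.float32) for p in('pics/top0.png','pics/t7f.png')]
for y in(-.022,-.014,-.007,0,.007,.014,.022):
    X=np.arange(.012,-.024,-.002)
    uv=proj('top',[[*(M+x*u+y*v),.017] for x in X]).astype(np.float32)
    for a in A:print(y,cv2.remap(a,uv[None,:,0],uv[None,:,1],cv2.INTER_LINEAR)[0])
print('x',np.arange(.012,-.024,-.002)*1000)
E
```

```text
-0.022 [117.6 113.  109.6 104.4  90.3  80.1  82.6  95.9 114.9 132.5 141.7 145.5 146.7 146.8 146.4 146.5 146.2 146.1]
-0.022 [135.1 129.9 126.7 120.5 104.2  91.   93.1 108.8 131.3 152.3 163.  167.8 168.6 168.4 168.6 168.3 168.3 168.1]
-0.014 [118.2 113.3 110.5 104.1  88.7  82.4  94.1 115.9 129.3 138.3 143.5 145.7 146.7 146.9 146.  146.3 146.8 146.7]
-0.014 [133.5 129.6 127.2 120.  102.2  84.5  79.6  92.5 119.5 147.2 161.7 167.4 168.4 168.4 168.3 168.6 168.4 168.2]
-0.007 [118.1 112.7 110.8 103.4  89.6  83.4  93.4 115.  126.7 135.2 141.9 145.3 146.  146.3 146.8 146.8 146.5 146.5]
-0.007 [132.  129.1 127.2 119.6 103.8  86.4  79.1  90.5 117.2 144.3 160.9 167.4 168.3 168.3 168.3 168.1 168.2 168.1]
0 [118.1 113.2 110.4 102.7  90.   82.4  94.1 116.6 128.  135.5 141.6 145.4 146.6 146.5 146.4 146.2 146.2 146.5]
0 [129.4 128.3 126.5 118.5 102.5  84.8  75.   88.7 117.  143.  160.5 167.3 168.2 168.2 167.9 168.2 168.2 168.1]
0.007 [118.2 113.5 110.1 102.6  90.2  79.7  92.2 112.  124.8 134.8 142.2 145.4 145.9 146.4 146.7 146.8 146.5 145.9]
0.007 [133.5 129.9 126.7 118.6 103.6  82.7  73.   85.6 113.  142.4 160.7 167.1 168.2 168.1 168.  168.  168.1 167.8]
0.014 [115.4 112.3 109.4 102.6  89.5  79.4  91.4 109.  124.6 134.4 142.3 145.7 146.4 146.4 146.5 146.6 146.2 145.6]
0.014 [130.9 128.3 125.6 118.5 104.1  85.2  79.7  90.6 116.8 143.7 161.8 167.3 168.2 168.2 168.  168.  168.  167.3]
0.022 [120.2 112.5 109.7 105.8  96.9  88.4  89.2  99.2 114.9 130.2 141.2 144.8 145.6 145.5 145.3 145.3 146.  145.3]
0.022 [138.6 129.2 125.5 121.7 112.2 102.3 102.7 114.  132.1 150.  162.2 166.5 167.4 167.4 167.2 167.2 167.3 167. ]
x [ 12.  10.   8.   6.   4.   2.   0.  -2.  -4.  -6.  -8. -10. -12. -14. -16. -18. -20. -22.]
```

The slot's lower edge lies within about 1–2 mm of the plain face on either side, so the tail is flush. Now the knob: measure the bar.

```bash
python3 - <<'E'
from h import *
np.set_printoptions(precision=4,suppress=True)
g=lambda p:(np.array(p)+.5)/6-.5+[335,165]
Q=plane('top',g([(187,78),(203,208),(228,65),(241,200)]),.090)[:,:2]
print(Q,np.degrees(np.arctan2(*(Q[0]-Q[1])[::-1])),np.degrees(np.arctan2(*(Q[2]-Q[3])[::-1])))
D=plane('top',g([(207,170)]),.064)
s=lambda p:(np.array(p)-[450,0]+.5)/5-.5+[215,195]
B=plane('scene',s([(583,160),(685,130),(585,205),(687,170)]),.092)[:,:2]  # bar top far edge ends ; 
print(B[:2],np.degrees(np.arctan2(*(B[1]-B[0])[::-1])))
print('knob est',Q.mean(0),'from slot',np.array([.535,-.180])+.1075*np.array([.968,.250]))
to(.639,-.153,.12,189)
E
```

```text
[[ 0.6598 -0.1454]
 [ 0.6106 -0.1492]
 [ 0.6644 -0.1605]
 [ 0.6132 -0.1631]] 4.457943634376805 2.8565574452661986
[[ 0.6672 -0.1501]
 [ 0.6134 -0.1445]] 174.03820796114644
knob est [ 0.637  -0.1545] from slot [ 0.6391 -0.1531]
t 18.35 pos [0.4518 0.1083 0.1664] rot [-179.99    0.01 -165.42] F [ 0.6 -0.5  0.1] w 0.0087 q7 1.4
delta [-0.2308 -0.6001  0.093 ] [-0.0001  0.0001  0.0465]
```

>>> {"method": "play_rows", "body": {"deltas": [[-0.229, -0.6, 0, 0, 0, 0.092, 0.3], [-0.229, -0.6, 0, 0, 0, 0.092, 0.3], [-0.229, -0.6, 0, 0, 0, 0.092, 0.3], [-0.229, -0.6, 0, 0, 0, 0.092, 0.3], [-0.229, -0.6, 0, 0, 0, 0.092, 0.3], [-0.229, -0.6, 0, 0, 0, 0.092, 0.3], [-0.229, -0.6, 0, 0, 0, 0.092, 0.3], [-0.229, -0.6, 0, 0, 0, 0.092, 0.3], [-0.229, -0.6, 0.1, 0, 0, 0.092, 0.3], [-0.229, -0.6, 0.1, 0, 0, 0.092, 0.3]]}}

```text
clock: 19.35
position: [0.6339, -0.1535, 0.1112]
tool_rot: [3.14, -0.008, -3.082]
force: [-1.6, -0.1, -1.1]
grip_width: 0.0599
finger_force: 0.0
```

```bash
python3 -c "
from h import *
to(.638,-.1535,.056,183.5)"
```

```text
t 19.35 pos [ 0.6339 -0.1535  0.1112] rot [ 179.89   -0.48 -176.56] F [-1.6 -0.1 -1.1] w 0.0599 q7 1.76
delta [-0.0091 -0.0007  0.1103] [ 0.0009 -0.004  -0.0005]
```

>>> {"method": "play_rows", "body": {"deltas": [[0, 0, 0.04, 0, 0, 0, 0.3], [0, 0, 0.08, 0, 0, 0, 0.3], [0, 0, 0.12, 0, 0, 0, 0.3], [0, 0, 0.12, 0, 0, 0, 0.3]], "newtons": 40}}

```text
clock: 19.75
position: [0.6363, -0.1533, 0.0554]
tool_rot: [3.141, -0.003, -3.081]
force: [-0.0, 0.2, 0.8]
grip_width: 0.0598
finger_force: 0.0
```

>>> {"method": "play_rows", "body": {"deltas": [[0, 0, 0, 0, 0, 0, 0.5], [0, 0, 0, 0, 0, 0, 0.6], [0, 0, 0, 0, 0, 0, 0.7], [0, 0, 0, 0, 0, 0, 0.8], [0, 0, 0, 0, 0, 0, 0.9], [0, 0, 0, 0, 0, 0, 1], [0, 0, 0, 0, 0, 0, 1]]}}

```text
clock: 20.45
position: [0.6382, -0.1528, 0.0571]
tool_rot: [3.141, 0.001, -3.08]
force: [-2.0, 3.6, 7.5]
grip_width: 0.0128
finger_force: 41.8
```

```bash
python3 -c "
from h import *
to(.638,-.1535,.056,183.5);print(observe()['moment'],observe()['finger_force'])"
```

```text
t 20.45 pos [ 0.6382 -0.1528  0.0571] rot [ 1.7997e+02  5.0000e-02 -1.7650e+02] F [-2.   3.6  7.5] w 0.0128 q7 1.76
delta [ 0.0006 -0.0015  0.0023] [0.0002 0.0004 0.    ]
[0.6428085  0.32627377 0.08609555] 41.79826498031616
```

Gripped the bar (12.8 mm, 42 N). Turning clockwise.

>>> {"method": "play_rows", "body": {"deltas": [[0, 0, 0, 0, 0, 0.05, 1], [0, 0, 0.001, 0, 0, 0.1, 1], [0, 0, 0.002, 0, 0, 0.16, 1], [0, 0, 0.003, 0, 0, 0.22, 1], [0, 0, 0.004, 0, 0, 0.28, 1], [0, 0, 0.005, 0, 0, 0.34, 1], [0, 0, 0.006, 0, 0, 0.4, 1], [0, 0, 0.006, 0, 0, 0.45, 1], [0, 0, 0.007, 0, 0, 0.5, 1], [0, 0, 0.007, 0, 0, 0.5, 1]]}}

```text
clock: 21.45
position: [0.6383, -0.1524, 0.0538]
tool_rot: [3.141, -0.0, 2.152]
force: [-2.7, 5.0, 12.3]
grip_width: 0.0127
finger_force: 42.5
```

>>> {"method": "play_rows", "body": {"deltas": [[0, 0, 0, 0, 0, 0.02, 1], [0, 0, 0, 0, 0, 0.04, 1], [0, 0, 0, 0, 0, 0.04, 1]]}}

```text
clock: 21.75
position: [0.6383, -0.1523, 0.0537]
tool_rot: [3.14, -0.001, 2.071]
force: [-2.7, 5.7, 8.9]
grip_width: 0.0127
finger_force: 42.1
```

```bash
python3 -c "
from h import *
to(.638,-.1535,.056,117);print(observe()['moment'],observe()['finger_force'])"
```

```text
t 21.75 pos [ 0.6383 -0.1523  0.0537] rot [ 1.7994e+02 -4.0000e-02  1.1863e+02] F [-2.7  5.7  8.9] w 0.0127 q7 0.87
delta [-0.0018 -0.0016 -0.0047] [ 0.0005 -0.0003  0.0136]
[ 1.03962094  0.57413045 -0.07697181] 42.08905756473541
```

>>> {"method": "play_rows", "body": {"deltas": [[0, 0, 0, 0, 0, 0.015, 1], [0, 0, 0, 0, 0, 0.03, 1], [0, 0, 0, 0, 0, 0.03, 1]]}}

```text
clock: 22.05
position: [0.6383, -0.1523, 0.0536]
tool_rot: [3.141, -0.001, 2.009]
force: [-1.5, 4.5, 9.1]
grip_width: 0.0132
finger_force: 42.4
```

```bash
python3 -c "
from h import *
to(.638,-.1535,.056,117);print(observe()['moment'],observe()['finger_force'])"
```

```text
t 22.05 pos [ 0.6383 -0.1523  0.0536] rot [ 1.7994e+02 -4.0000e-02  1.1509e+02] F [-1.5  4.5  9.1] w 0.0132 q7 0.82
delta [-0.0019 -0.0015 -0.0048] [ 0.0005 -0.0003 -0.0159]
[1.06055252 0.48803749 0.47061658] 42.35929548740387
```

The moment rose to 0.47 N m and the bar began to twist in the pads: that is the stop. Letting go and lifting.

>>> {"method": "play_rows", "body": {"deltas": [[0, 0, 0, 0, 0, -0.015, 0.8], [0, 0, 0, 0, 0, -0.015, 0.4], [0, 0, 0, 0, 0, -0.015, 0.3], [0, 0, 0, 0, 0, -0.015, 0.3], [0, 0, -0.08, 0, 0, -0.015, 0.3], [0, 0, -0.18, 0, 0, -0.015, 0.3], [0, 0, -0.25, 0, 0, -0.015, 0.3], [0, 0, -0.25, 0, 0, -0.015, 0.3]]}}

```text
clock: 22.85
position: [0.64, -0.1542, 0.1831]
tool_rot: [3.136, 0.004, 2.039]
force: [0.4, -0.6, 0.8]
grip_width: 0.0597
finger_force: 0.0
```

>>> {"method": "play_rows", "body": {"deltas": [[0.3, -0.2, 0, 0, 0, 0, 0.3], [0.3, -0.2, 0, 0, 0, 0, 0.3], [0.3, -0.2, 0, 0, 0, 0, 0.3], [0.3, -0.2, 0, 0, 0, 0, 0.3], [0.3, -0.2, 0, 0, 0, 0, 0.3]]}}

```text
clock: 23.35
position: [0.4778, -0.0629, 0.1778]
tool_rot: [-3.141, -0.002, 2.042]
force: [0.4, 0.3, -0.5]
grip_width: 0.0597
finger_force: 0.0
```

```bash
python3 - <<'E'
from h import *
s=observe();print(s['position'],s['force'])
np.set_printoptions(precision=0,suppress=True,linewidth=200)
f=grab_frame('scene')[:,:,::-1];t=grab_frame('top')[:,:,::-1];cv2.imwrite('pics/s9f.png',f);cv2.imwrite('pics/t9f.png',t)
# bar orientation: steel/white bar differences vs before (scene), shift of cover
M=np.array([.537,-.180]);th=np.radians(14.5);u=np.array([np.cos(th),np.sin(th)]);v=np.array([-u[1],u[0]])
X=np.arange(.012,-.014,-.002)
for p in('t7f','t9f'):
  a=cv2.imread(f'pics/{p}.png').mean(2).astype(np.float32)
  for y in(-.007,.007):
    uv=proj('top',[[*(M+x*u+y*v),.017] for x in X]).astype(np.float32)
    print(p,y,cv2.remap(a,uv[None,:,0],uv[None,:,1],1)[0])
for p in('scene0','s9f'):
  a=cv2.imread(f'pics/{p}.png').astype(int)[265:305,245:315];m=(a[:,:,1]<a[:,:,0]-15)&(a[:,:,1]<a[:,:,2]-5);print(p,np.argwhere(m).mean(0)+[265,245],m.sum())
# knob: dark vertical bar side seen by scene: gradient principal direction in bar area
c=proj('scene',[[.639,-.153,.085]])[0];print(c)
for p in('scene0','s9f'):
  a=cv2.imread(f'pics/{p}.png').mean(2)[int(c[1])-14:int(c[1])+14,int(c[0])-18:int(c[0])+18].astype(np.uint8)
  for r in a[::2,::2]:print(''.join('%4d'%k for k in r))
  print()
E
```

```text
[ 0.47777795 -0.06292398  0.1778102 ] [ 0.44193249  0.32174852 -0.54910679]
t7f -0.007 [132. 129. 127. 120. 104.  86.  79.  91. 117. 144. 161. 167. 168.]
t7f 0.007 [134. 130. 127. 119. 104.  83.  73.  86. 113. 142. 161. 167. 168.]
t9f -0.007 [90. 68. 57. 55. 53. 50. 50. 54. 63. 69. 73. 74. 74.]
t9f 0.007 [44. 50. 54. 55. 53. 51. 50. 54. 62. 69. 72. 74. 74.]
scene0 [285. 278.] 489
s9f [284. 278.] 491
[251. 224.]
 147 145 148 147 150 148 145 136 135 143 146 143 138 128 135 141 152 154
 147 146 145 144 147 148 143 132 131 139 140 139 131 128 150 153 154 154
 148 143 146 150 148 148 146 137 131 128 131 128 138 150 154 154 151 152
 146 148 147 148 148 147 147 146 142 137 138 154 153 152 154 153 154 156
 147 147 147 146 149 148 149 148 148 150 155 155 154 154 155 154 154 152
 146 147 147 147 147 147 146 144 151 153 150 145 158 151 150 154 149 138
 145 146 146 145 148 141 151 155 153 146 151 152 153 144 124 143 136 133
 147 144 145 146 146 154 155 155 153 153 154 139 108  94 107 136 133 134
 146 144 145 152 145 150 155 153 150 125  99  94  95  90 102 137 139 136
 146 152 151 150 124 156 151
[... 659 characters left out ...]
148 150 148 131  96  97  79  76  75  77  86
 147 148 149 151 149 134 107 120  95  77  75  81  79  79  80  81 101 132
 146 146 151 147 139  86  75  79  76  78  80  78  76  78  86 120 137 137
 147 147 147 145 103  74  77  78  78  79  75  74  77  85 132 138 137 137
 146 145 133  88  77  76  77  76  77  80  78  76  77  77  83 130 139 136
 147 130  79  78  80  77  76  74  74  75  79  78  78  77  76  82 121 136
 157 153  98  78  78  76  73  74  72  76  76  80  80  74  78  76  78 106
 154 155 156 122  79  79  76  76  73  74  78  76  75  77  72  78  74  76
 154 158 154 128  79  76  78  77  80  79  77  78  76  78  68  73  75  75
 112 151 155 136  81  71  77  76  79  77  73  76  77  75  64  74  73  75
```

```bash
python3 -c "
from workcell import *
print(job_done())"
```

```text
the job is handed in; nothing more can be done
None
```

I handed the job in at about 23.5 s; the hand-in call returned no verdict. The steel scraper is in the slot head first, with its tail flush to within about 1–2 mm by the top camera. The knob is turned clockwise to its stop and let go. The purple brush cover has not moved, and the gripper stayed clear of the other bystanders.

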